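# Shut the chess-set box and hold it up level

### The arm

A 7-joint arm with a two-finger parallel gripper is mounted at the origin on the work surface. World frame = base frame: x ahead of the robot, y to its left, z up, the work surface at z = 0. Lengths are in m, angles in degrees, forces in N, time in s.
With the tool pointing down it reaches from about 0.4 to 0.85 m from the base axis. Payload 6.9 kg.
Tool frame: the origin (TCP) lies on the centre line of the jaws, within the pads' length; the fingertips stand 25 mm ahead of it and the grasp point (between the pads) lies 6 mm ahead of it; z points along the fingers, y is the line along which they close (so a half turn about z gives the same grasp; the last joint's range is limited). The gripper opens to 85 mm and grips with 20 to 120 N. Pads are 22 mm wide; open, the fingers measure 114 mm over their backs; the gripper's body (76 mm by 85 mm) begins 54 mm behind the grasp point. The pads swing forward as they close: fully open they stand 13 mm farther back than shut.
Start: joints at [69.987, 29.078, -13.613, 85.955, 7.202, 65.827, -8.869], TCP at [0.275, -0.561, 0.256] pointing down, gripper open.
Joint ranges: [-176.47, 176.47], [-13.61, 117.27], [-81.72, 77.17], [0.22, 143.17], [-87.28, 267.28], [10, 112.55], [-165.47, 165.47]. Speed limits (degrees/s): [136.94, 136.94, 180, 180, 180, 180, 180].

### API

Orientations are given as [roll, pitch, yaw] about the fixed x, y, z axes, in that order (R = Rz(yaw) Ry(pitch) Rx(roll)).
In Python, from station import bot, eyes gives the robot as it stands.
- The arm moves only by the shell command python3 -m jog 'ROWS'. ROWS is JSON, a list of rows, each a list of 7 numbers: the shift along the tool's x, y, z in cm, then the turn, a rotation vector about the tool's x, y, z in degrees, then the opening in per cent of the stroke, from 0 (shut) to 100 (fully open). A call has 1 to 20 rows; each row is the pose to reach, as a shift and turn from the pose commanded when the call began, along the tool's axes at that moment; what a row does not reach only later rows make up. A row lasts 1/10 s, in which the tool goes at most 50 mm and 8.59 degrees, less where a joint would pass 70% of its speed; a pose out of reach is approached as far as the arm can. A call with a gripper value outside its range is refused whole. The fingers move at their own pace and stop on an object; the grip force is fixed at half the most. Time passes only in rows, so rows that repeat a pose let the fingers close. It gives the time, the measured TCP pose, the force, the opening and the grip force at its end, in the units of the state.
- bot.get_state(): the state, without advancing time (a new reading comes with each control period).
- eyes.camera(name): name is "scene" or "top" or "wrist"; returns (picture, depth): 480x640x3 uint8, red, green, blue; 480x640 float32, m along the optical axis (not along the pixel's ray), 0 where there is no reading.
- eyes.get_calibration(name): a dict with "fx", "fy", "cx", "cy" (pixels), "rvec" (rotation vector, rad) and "tvec" (3), from world to camera coordinates, as OpenCV has them. Camera axes: x right, y down, z forward; pixel columns grow to the right and rows downward; lengths in m; the calibration is good to about 2 mm. A picture is of the moment at which its call begins: read the wrist's pose just before it. get_calibration takes no time and is no camera call; for the wrist camera it gives the pose at the moment of the call.
- bot.job_done(): hands the job in; it is judged then, once.
The state is a dict: "time": time; "joint_pos": joint angles; "joint_vel": joint speeds; "joint_efforts": joint torques, N m; "tcp_pos": TCP position; "tool_rot": TCP orientation; "ft_force": force on the tool from outside, world axes, zero at the start; "ft_torque": the same for the moment, N m; "grip_width": opening from 0.0 (shut) to 1.0 (fully open); "finger_force": force on a finger pad.
Only numpy, scipy, OpenCV 4.12 (cv2) and the standard library are available. Lean on these libraries where they do the work, as an engineer would, in place of code of your own. Each camera call takes 0.05 s, during which the arm holds its last target. There are 200 camera calls.

### The job

Swing the open lid of the long mahogany chess-set box fully shut, so that the brass tab on its free edge drops behind the front rim, while the box stands on the folded chessboard. Then pick up the closed box and finish while holding it in the gripper, level and still, about 12 cm (at least 10) clear of the board, without putting it down. Keep the box upright throughout and leave the kings, the rook, the ashtray, the clock and everything else where they are.

Things in the scene. Friction and masses are not known exactly. Their poses are not given: they have to be found in the camera images.
- setbox: narrow mahogany box, loose, 0.4 to 0.7 kg evenly spread. Body 60 mm along x, 180 along y, 44 high (52 with the lid shut); origin at the centre of its underside, z up. The lid hinges along the top of the +x long wall (far from the robot); the front rim is the -x wall. Grip it across x near the middle: smooth long walls, 60 mm over the outsides, nothing sticks out there. Pieces lie fast inside.
- lid (a joint): lid angle: 0 fully shut, grows as it opens; starts 1.2 to 1.9 (1.57 upright), stop at 1.95. Hinge line along the box's y at x = +30, z = 44 mm in the box frame. Panel 60 x 180 x 8 mm, 50 g; a 40 mm wide, 10 mm deep brass tab at its free edge goes inside the front wall. Hinge friction (0.02 N m) holds it wherever left: push it over and press it home (a few N).
- lid_edge (a point): middle of the lid's free edge, on its outer (upper when shut) face; with the lid shut it lies at x = -30 mm, y = 0, z = 52 mm in the box frame
- board: folded wooden chessboard with light and dark squares, fixed to the table, 220 mm along its x, 400 mm along its y, 30 mm high; origin at the centre of its underside. The box stands on it.
- king_a: black ebony king, loose, 38 mm wide, 106 mm tall, standing on the table; origin at the centre of its foot; leave alone
- king_b: the other black ebony king, same size; leave alone
- rook: pale boxwood rook, 34 mm wide, 56 mm tall, loose on the table; origin at the centre of its foot; leave alone
- ashtray: white porcelain ashtray, a bowl 110 mm wide and 32 mm high, loose; origin at the centre of its underside; leave alone
- clock: wooden two-dial chess clock, 55 x 200 mm and 110 mm tall, loose at the back of the table; origin at the centre of its underside; leave alone
Mind the look-alikes: they are no part of the job. Of the things that look like the setbox, the middle-sized one is meant.

How it is judged:
By the outcome, as a careful person would: the job done as asked, in the order asked, and still so for the second after the job is handed in, while the arm keeps its last pose, push and grip.
It also fails if it takes over 45 s, if anything falls off the work surface, if the arm or the gripper's body presses on something with over 40 N, if the wrist force passes 120 N, or if a joint passes its speed limit or range.

## Working session

There is one attempt and no reset: what is moved stays moved. The work goes in short steps, Python scripts to look and compute and a shell command to move; the robot and the scene stay as the last step left them, time stands still between calls to the robot, and variables do not carry over. Pictures are saved under pics/ and viewed, at most 10 in all, crops included, and the job is handed in when it is done.

```bash
mkdir -p pics
cat > h.py <<'E'
import numpy as np, cv2
from station import bot, eyes
def cal(n):
    c=eyes.get_calibration(n); R=cv2.Rodrigues(np.array(c['rvec'],float))[0]; return c,R,np.array(c['tvec'],float).ravel()
def cloud(n):
    K=cal(n); im,d=eyes.camera(n); return im,d,pts(K,d)
def pts(K,d):
    c,R,t=K; v,u=np.mgrid[:480,:640]
    P=np.stack([(u-c['cx'])/c['fx']*d,(v-c['cy'])/c['fy']*d,d],-1)
    W=(P-t)@R; W[d<=0]=np.nan; return W
def ray(n,u,v,z):
    c,R,t=cal(n); o=-R.T@t; q=R.T@np.array([(u-c['cx'])/c['fx'],(v-c['cy'])/c['fy'],1]); return o+q*(z-o[2])/q[2]
def save(n,im): cv2.imwrite('pics/'+n,cv2.cvtColor(im,cv2.COLOR_RGB2BGR))
E
python3 - <<'E'
from h import *
s=bot.get_state(); print(s)
for n in('scene','top'):
    im,d,W=cloud(n); save(n+'0.png',im); np.savez('/tmp/'+n,im=im,d=d,W=W); c,R,t=cal(n); print(n,c['fx'],-R.T@t)
E
```

```text
{'time': 0.0, 'joint_pos': array([ 69.98809026,  29.12707243, -13.60691897,  86.00923416,
         7.20240828,  65.82641745,  -8.86940106]), 'joint_vel': array([-0.09036971,  0.01107816, -0.06191014,  0.06038017, -0.10894117,
       -0.05521026, -0.05882625]), 'joint_efforts': array([-6.34752851e-04, -6.20593572e+01, -2.18602426e+00, -2.49649036e+01,
        1.29536822e-02,  1.21060447e-02,  1.28721891e-05]), 'tcp_pos': array([ 0.27424545, -0.56110641,  0.25540848]), 'tool_rot': array([-1.79896067e+02,  3.12097175e-03,  2.60558394e+01]), 'ft_force': array([ 0.57231614, -0.02194594, -0.61024871]), 'ft_torque': array([0.05734492, 0.00771493, 0.05853931]), 'finger_force': 0.0, 'grip_width': 1.002639199895244}
scene 578.5489063957826 [1.27324102 0.39111716 0.98287486]
top 613.104282289809 [ 0.30186574 -0.00202779  1.55908193]
```

```bash
sleep 0
```

```text
(no output)
```

View pics/scene0.png

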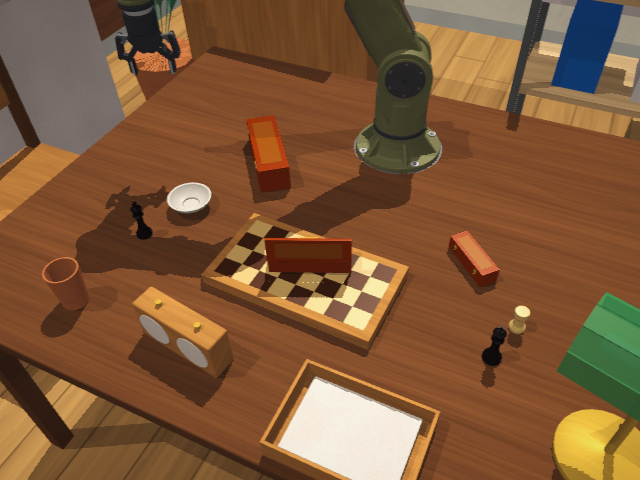

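View pics/top0.png

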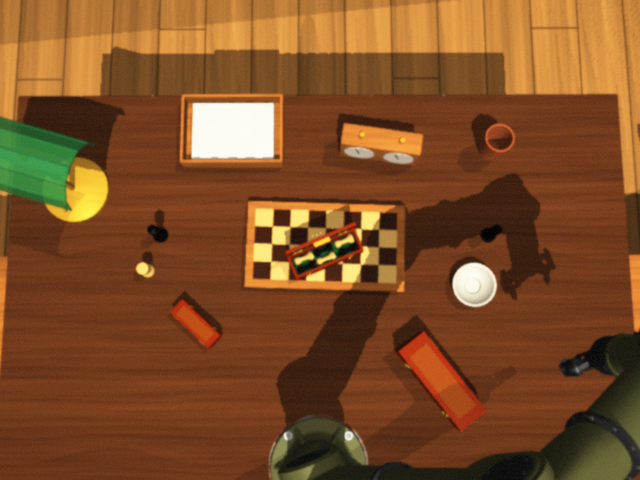

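The scene view shows the open box on the board at (308,257), with look-alikes at (268,152), which is larger, and (473,258), which is smaller. In the top view they are at (325,252), (441,380) and (195,324). The middle-sized one is the open box on the board at top (325,252). Next I measure it and check it in a close crop.

Run:
```python
from h import *
a=np.load('/tmp/top.npz'); im,W=a['im'],a['W']
z=W[...,2]
m=np.zeros((480,640),bool); m[215:290,275:375]=1
print('board z',np.nanmedian(z[205:285,255:280]))
# everything of box: above 36mm
b=m&(z>0.045); print('n',b.sum(), 'pct z',np.nanpercentile(z[b],[5,25,50,75,95,99.5]))
for lo,hi in((.045,.06),(.06,.085),(.085,.11),(.11,.15)):
    k=b&(z>lo)&(z<hi); P=W[k]
    if len(P)>5:
        r=cv2.minAreaRect((P[:,:2]*1000).astype(np.float32)); print(lo,hi,len(P),r)
s=np.load('/tmp/scene.npz'); W=s['W']; hs=cv2.cvtColor(s['im'],cv2.COLOR_RGB2HSV)
k=np.zeros((480,640),bool); k[230:285,255:360]=1
k&=(W[...,2]>0.07)
P=W[k]; r=cv2.minAreaRect((P[:,:2]*1000).astype(np.float32)); print('scene lid',len(P),r,np.percentile(P[:,2],[0.5,5,50,95,99.5]))
c=P.mean(0); u,sv,vt=np.linalg.svd(P-c,full_matrices=False); print(c,sv/np.sqrt(len(P)),vt)
save('crop.png',np.hstack([cv2.resize(a['im'][200:300,260:390],(520,400)),cv2.resize(s['im'][225:300,250:365],(280,400*280//400))[:, :].repeat(1,0) if 0 else cv2.resize(s['im'][220:300,250:306+0],(280,400))]))
```

```text
board z 0.02934239166370049
n 2046 pct z [0.04682748 0.05850138 0.06600322 0.07679523 0.13378181 0.13874402]
0.045 0.06 609 ((512.1766357421875, -18.266746520996094), (57.56935501098633, 178.3958740234375), 22.99219512939453)
0.06 0.085 1009 ((515.5092163085938, -18.022743225097656), (62.220306396484375, 180.4213104248047), 23.07316017150879)
0.085 0.11 45 ((540.8110961914062, -4.682762145996094), (2.5532805919647217, 175.24618530273438), 22.727298736572266)
0.11 0.15 383 ((539.6751708984375, -7.457756042480469), (17.939294815063477, 178.79603576660156), 23.038496017456055)
scene lid 2017 ((542.3029174804688, -6.816413879394531), (27.60749053955078, 178.8654327392578), 22.31505584716797) [0.07326177 0.07703455 0.10806716 0.13317427 0.13587832]
[ 0.54880454 -0.00329843  0.10724991] [0.05136748 0.01863649 0.00266392] [[ 0.3890633  -0.92119269  0.00581208]
 [-0.09231342 -0.03270937  0.99519261]
 [ 0.91657405  0.38772945  0.09776447]]
```

View pics/crop.png

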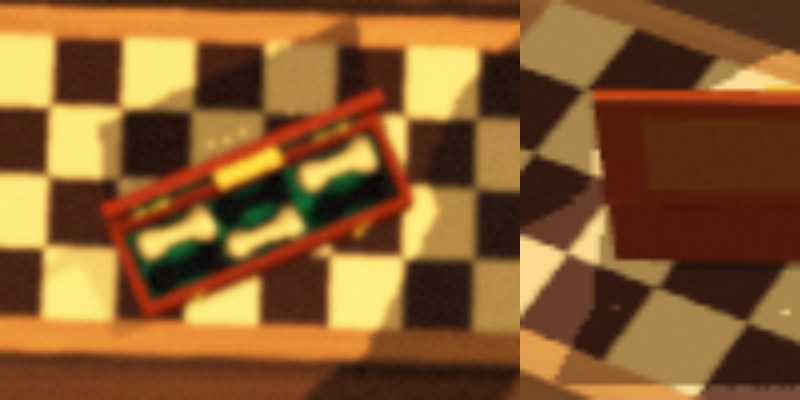

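The crop shows the right box: it lies on the board with its open lid nearly upright on the far side and the brass tab on top. It is 60×180 mm in the cloud, with its centre near (0.5125, -0.018) and yaw about 23°. The lid angle is about 1.47. First I move behind the lid, high up, with the fingers closed.

```bash
python3 -m jog '[[5.3,-3.8,0,0,0,-8,0],[10.6,-7.6,0,0,0,-16,0],[15.9,-11.4,0,0,0,-24,0],[21,-15.2,0,0,0,-32,0],[26,-19,0,0,0,-40,0],[31,-22,0,0,0,-48,0],[36,-26,0,0,0,-56,0],[41,-29.5,0,0,0,-64,0],[46,-33,0,0,0,-72,0],[50,-36,0,0,0,-80,0],[52.7,-37.9,0,0,0,-87,0],[52.7,-37.9,0,0,0,-87,0],[52.7,-37.9,0,0,0,-87,0],[52.7,-37.9,0,0,0,-87,0],[52.7,-37.9,0,0,0,-87,0],[52.7,-37.9,0,0,0,-87,0],[52.7,-37.9,0,0,0,-87,0]]'
python3 - <<'E'
from h import *
s=bot.get_state(); print(s['ft_force'],s['grip_width'])
im,d,W=cloud('wrist'); save('w1.png',im)
z=W[...,2]; k=(z>0.06)&(z<.15)&(W[...,0]>.4)&(W[...,0]<.62)&(abs(W[...,1])<.13)
P=W[k]; q=P[:,:2]-[.5125,-.018]; c,sn=np.cos(np.radians(23)),np.sin(np.radians(23))
xb=q@[c,sn]; yb=q@[-sn,c]
for lo,hi in((.06,.08),(.08,.1),(.1,.12),(.12,.145)):
    j=(P[:,2]>lo)&(P[:,2]<hi)
    if j.sum()>9: print(lo,j.sum(),np.percentile(xb[j],[2,50,98]),np.percentile(yb[j],[2,50,98]))
E
```

```text
time: 1.8
tcp_pos: [0.5811, 0.0084, 0.2561]
tool_rot: [-179.9, 0.0, 112.9]
ft_force: [-0.6, -0.9, 0.3]
grip_width: 0.001
finger_force: 0.0
[-0.57137412 -0.89507882  0.292339  ] 0.000848757985415704
0.06 7571 [-0.02536155 -0.00868782  0.04180774] [-0.08891642  0.01261789  0.08648436]
0.08 1012 [0.04042716 0.04132536 0.04189236] [-0.0867062   0.01257865  0.08537134]
0.1 1385 [0.03904703 0.04000673 0.04086783] [-0.08532073  0.01163402  0.08505904]
0.12 5196 [0.02166763 0.0348368  0.03935186] [-0.08321489  0.00703623  0.08477707]
```

View pics/w1.png

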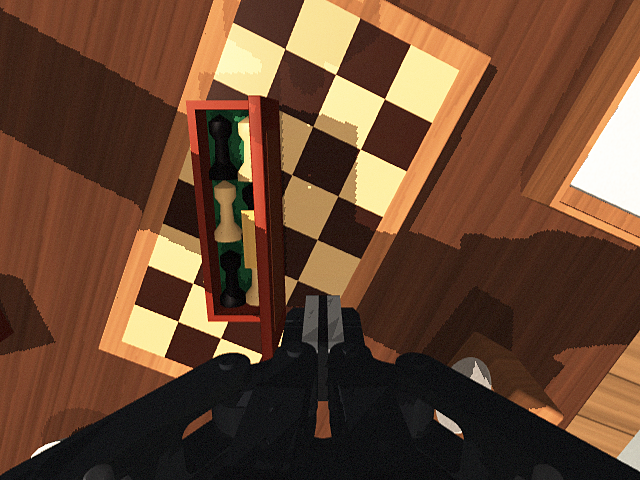

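The wrist view shows the box's long side running up columns 190–285, with the lid's outer face near column 280. The closed fingers are at (322,330), right of it, so yaw agrees. In my frame the box centre is about 3 mm farther in +x. I descend behind the lid.

```bash
python3 -m jog '[[0,0.8,0,0,0,0,0],[0,0.8,4,0,0,0,0],[0,0.8,8,0,0,0,0],[0,0.8,11,0,0,0,0],[0,0.8,11.6,0,0,0,0],[0,0.8,11.6,0,0,0,0]]'
python3 -m jog '[[0,-1.2,0,0,0,0,0],[0,-2,0,0,0,0,0],[0,-2.8,0,0,0,0,0],[0,-3.6,0,0,0,0,0],[0,-4.3,0,0,0,0,0],[0,-5,0,0,0,0,0],[0,-5.5,0.1,0,0,0,0],[0,-6,0.4,0,0,0,0],[0,-6.5,0.7,0,0,0,0],[0,-7,1.1,0,0,0,0],[0,-7.5,1.7,0,0,0,0],[0,-7.8,2.1,0,0,0,0],[0,-8.1,2.5,0,0,0,0],[0,-8.1,2.5,0,0,0,0]]'
python3 - <<'E'
from h import *
im,d=eyes.camera('scene'); save('s2.png',cv2.resize(im[150:330,190:430],(800,600)))
E
```

```text
time: 2.45
tcp_pos: [0.5889, 0.0134, 0.1399]
tool_rot: [-179.9, -0.0, 113.0]
ft_force: [-0.0, 0.9, 0.2]
grip_width: -0.001
finger_force: 0.0
time: 3.85
tcp_pos: [0.5136, -0.0183, 0.1146]
tool_rot: [-179.9, -0.0, 113.1]
ft_force: [0.1, -0.3, 0.6]
grip_width: -0.004
finger_force: 0.0
```

View pics/s2.png

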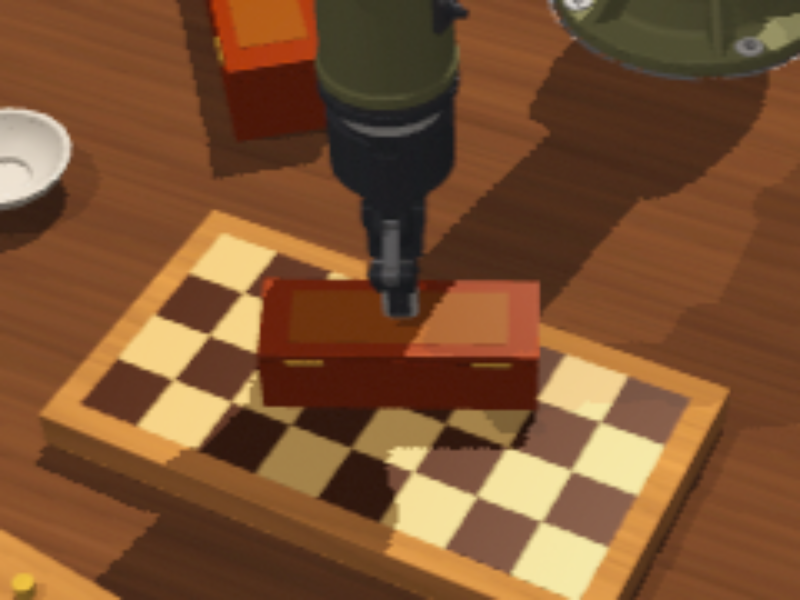

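The picture shows the lid swung over to nearly shut, with the fingers on its panel at (400,300). Next I press it near the free edge.

```bash
python3 -m jog '[[0,-0.8,0.1,0,0,0,0],[0,-1.5,0.2,0,0,0,0],[0,-1.5,0.5,0,0,0,0],[0,-1.5,0.7,0,0,0,0],[0,-1.5,0.8,0,0,0,0],[0,-1.5,0.8,0,0,0,0]]'
python3 -m jog '[[0,0,0.1,0,0,0,0],[0,0,0.2,0,0,0,0],[0,0,0.2,0,0,0,0]]'
```

```text
time: 4.5
tcp_pos: [0.5007, -0.0239, 0.1072]
tool_rot: [180.0, -0.0, 113.1]
ft_force: [0.7, 0.1, 0.9]
grip_width: 0.005
finger_force: 0.0
time: 4.8
tcp_pos: [0.5007, -0.0238, 0.1068]
tool_rot: [180.0, 0.1, 113.1]
ft_force: [-5.4, -0.7, 19.7]
grip_width: 0.001
finger_force: 9.8
```

It stops at tip z≈0.082, which is the shut height, at about 20 N. I retreat, open, and look.

```bash
python3 -m jog '[[0,0,-2,0,0,0,0],[0,0,-6,0,0,0,100],[0,1.6,-10,0,0,0,100],[0,1.6,-11,0,0,0,100],[0,1.6,-11,0,0,0,100],[0,1.6,-11,0,0,0,100],[0,1.6,-11,0,0,0,100],[0,1.6,-11,0,0,0,100]]'
python3 - <<'E'
from h import *
for n in('wrist','top','scene'):
    im,d,W=cloud(n)
    if n=='wrist': save('w3.png',im)
    z=W[...,2]; k=(z>0.065)&(z<.1)&(abs(W[...,0]-.51)<.11)&(abs(W[...,1]+.018)<.11); P=W[k]
    # keep lid top: robust plane
    j=np.abs(P[:,2]-np.median(P[:,2]))<.008; P=P[j]
    r=cv2.minAreaRect((P[:,:2]*1000).astype(np.float32))
    A=np.c_[P[:,:2]-[.515,-.017],np.ones(len(P))]; f=np.linalg.lstsq(A,P[:,2],rcond=None)[0]
    print(n,len(P),r,'slope deg',np.degrees(f[:2]),'z',f[2])
s=bot.get_state(); print(s['tcp_pos'],s['tool_rot'],s['grip_width'])
E
```

```text
time: 5.6
tcp_pos: [0.5144, -0.0179, 0.214]
tool_rot: [-179.9, -0.1, 113.1]
ft_force: [-0.1, -1.4, -0.5]
grip_width: 0.999
finger_force: 0.0
wrist 23108 ((517.9971313476562, -18.16424560546875), (62.0439338684082, 180.61260986328125), 23.021503448486328) slope deg [-0.13448137 -0.09027912] z 0.08198567583198377
top 670 ((495.0121154785156, 32.679988861083984), (61.19002151489258, 71.09425354003906), 23.223922729492188) slope deg [ 0.12145189 -0.20437333] z 0.08155427834069895
scene 1887 ((517.0343017578125, -17.933349609375), (67.38233184814453, 179.2071533203125), 23.09524917602539) slope deg [-1.56483168 -0.65129029] z 0.08056685837374668
[ 0.51490194 -0.01772173  0.21462137] [-1.79939604e+02 -4.09184450e-02  1.13062145e+02] 1.00178103676052
```

View pics/w3.png

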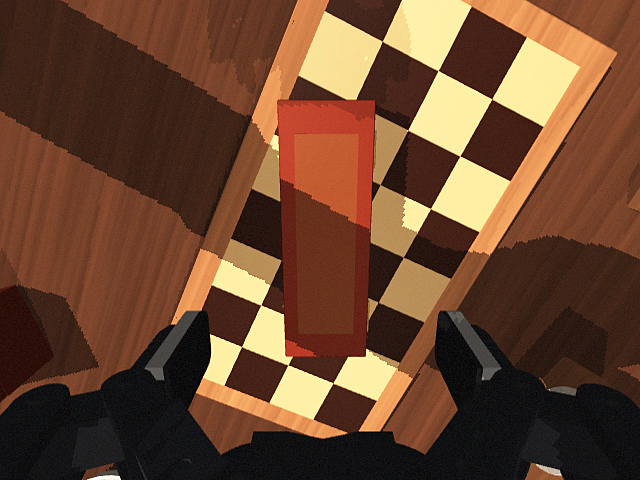

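The wrist view shows the lid flat and shut, at columns 278–375 and rows 100–355. It is level to 0.15° at z = 0.082, as it must be. The box centre is about (0.517, -0.018), so I shift 2 mm, descend and grip.

```bash
python3 -m jog '[[0,0.2,3,0,0,0,100],[0,0.2,7,0,0,0,100],[0,0.2,10,0,0,0,100],[0,0.2,12,0,0,0,100],[0,0.2,13.5,0,0,0,100],[0,0.2,14.5,0,0,0,100],[0,0.2,15.2,0,0,0,100],[0,0.2,15.4,0,0,0,100],[0,0.2,15.4,0,0,0,100]]'
```

```text
time: 6.65
tcp_pos: [0.5173, -0.0169, 0.0615]
tool_rot: [180.0, 0.0, 113.1]
ft_force: [0.6, 0.6, 0.3]
grip_width: 1.007
finger_force: 0.0
```

```bash
python3 -m jog '[[0,0,0,0,0,0,85],[0,0,0,0,0,0,75],[0,0,0,0,0,0,65],[0,0,0,0,0,0,50],[0,0,0,0,0,0,30],[0,0,0,0,0,0,0],[0,0,0,0,0,0,0],[0,0,0,0,0,0,0],[0,0,0,0,0,0,0],[0,0,0,0,0,0,0]]'
```

```text
time: 7.65
tcp_pos: [0.5171, -0.0171, 0.062]
tool_rot: [180.0, 0.0, 113.0]
ft_force: [-1.4, -0.6, 4.8]
grip_width: 0.694
finger_force: 65.9
```

Gripped at 59 mm with about 66 N. Next I lift.

```bash
python3 -m jog '[[0,0,-0.3,0,0,0,0],[0,0,-0.8,0,0,0,0],[0,0,-1.6,0,0,0,0],[0,0,-2.6,0,0,0,0],[0,0,-3.6,0,0,0,0],[0,0,-4.6,0,0,0,0],[0,0,-5.6,0,0,0,0],[0,0,-6.6,0,0,0,0],[0,0,-7.6,0,0,0,0],[0,0,-8.6,0,0,0,0],[0,0,-9.6,0,0,0,0],[0,0,-10.6,0,0,0,0],[0,0,-11.4,0,0,0,0],[0,0,-12,0,0,0,0],[0,0,-12.3,0,0,0,0],[0,0,-12.3,0,0,0,0],[0,0,-12.3,0,0,0,0],[0,0,-12.3,0,0,0,0],[0,0,-12.3,0,0,0,0],[0,0,-12.3,0,0,0,0]]'
python3 - <<'E'
from h import *
im,d,W=cloud('wrist'); im2,_,W2=cloud('scene')
save('f.png',np.hstack([cv2.resize(im,(400,300)),cv2.resize(im2[120:300,190:430],(400,300))]))
z=W[...,2]; k=(abs(z-.204)<.015)&(abs(W[...,0]-.517)<.11)&(abs(W[...,1]+.018)<.11)
q=W[k]-[.517,-.018,0]; q=q[abs(q[:,:2]@[.92,.39])<.026]; A=np.c_[q[:,:2],np.ones(len(q))]; f=np.linalg.lstsq(A,q[:,2],rcond=None)[0]; print(len(q),np.degrees(f[:2]),f[2],bot.get_state()['time'])
E
```

```text
time: 9.65
tcp_pos: [0.517, -0.0169, 0.1841]
tool_rot: [-180.0, -0.0, 113.1]
ft_force: [0.4, 0.1, -5.1]
grip_width: 0.696
finger_force: 65.8
72782 [ 0.12474173 -0.14185472] 0.20429594590343686 9.75
```

View pics/f.png

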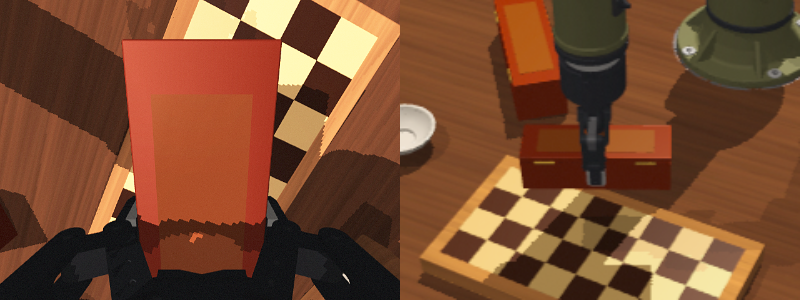

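The picture shows the closed box held level above the board (right half, 597,155). The lid top is at z = 0.204 and level to 0.2°, so the box is about 12.2 cm clear. I hand in.

```bash
python3 -c "
from station import bot
print(bot.job_done())"
```

```text
the job is handed in; nothing more can be done
None
```

The lid is shut and the box is held level in the gripper about 12 cm above the board; the job was handed in at about 10 s, and no verdict came back.

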